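Strip the old latch off a machine housing and hold its sprung hatch for the stay

ROBOT

A 7-joint arm with a two-finger parallel gripper is mounted at the origin on the work surface. World frame = base frame: x ahead of the robot, y to its left, z up, the work surface at z = 0. Lengths are in mm, angles in rad, forces in N, time in s.
With the tool pointing down it reaches from about 375 to 925 mm from the base axis. Payload 3.1 kg.
Tool frame: the origin (TCP) lies at the very end of the fingers, on their centre line; the grasp point (between the pads) lies 19 mm behind it; z points along the fingers, y is the line along which they close (so a half turn about z gives the same grasp; the last joint's range is limited). The gripper opens to 85 mm and grips with 20 to 120 N. Pads are 22 mm wide; open, the fingers measure 114 mm over their backs; the gripper's body (76 mm by 85 mm) begins 54 mm behind the grasp point. The pads swing forward as they close: fully open they stand 13 mm farther back than shut.
Start: joints at [-1.334, 0.383, 0.044, 1.598, -0.018, 1.161, -0.05], TCP at [213.555, 613.92, 231.269] pointing down, gripper open.
Joint ranges: [-2.61, 2.61], [-0.41, 2.15], [-1.48, 1.57], [0, 2.5], [-1.57, 4.71], [0.05, 1.97], [-2.85, 2.85]. Speed limits (rad/s): [2.79, 2.79, 3.14, 3.14, 3.14, 3.14, 3.14].

INTERFACE

Orientations are given as a 3x3 rotation matrix whose columns are the frame's x, y, z axes.
In Python, from cell import env gives the robot as it stands.
- The arm moves only by the tool drive_tool, never from a script. Its argument "increments" is a list of rows, each a list of 3 entries, a list of its own where there are three numbers: the closure, from 0 (fully open) to 1 (shut), then the shift along the tool's x, y, z in cm, then the turn, a rotation vector about the tool's x, y, z in rad. In form: [[gripper, [x, y, z], [rx, ry, rz]], ...]. A call has 1 to 5 rows; each row is the pose to reach, as a shift and turn from the pose commanded when the call began, along the tool's axes at that moment; what a row does not reach only later rows make up. A row lasts 1/8 s, in which the tool goes at most 62.5 mm and 10.7 degrees, less where a joint would pass 70% of its speed; a pose out of reach is approached as far as the arm can. A call with a gripper value outside its range is refused whole. The fingers move at their own pace and stop on an object; "squeeze" is the grip in N (left out, the last holds). Time passes only in rows, so rows that repeat a pose let the fingers close. It gives the time, the measured TCP pose, the force, the opening and the grip force at its end, in the units of the state.
- env.sense(): the state, without advancing time (a new reading comes with each control period).
- env.capture(name): name is "scene" or "top" or "wrist"; returns a dict with "img" (480x640x3 uint8, red, green, blue), "K" (3x3 intrinsics, pixels), "R" (3x3) and "t" (3): a world point X has camera coordinates R X + t; the wrist camera has in their place "T_tool_cam" (4x4, takes a point from camera to tool coordinates, whose origin is the TCP and whose axes are the flange's). Camera axes: x right, y down, z forward; pixel columns grow to the right and rows downward; lengths in mm; the calibration is good to about 2 mm. A picture is of the moment at which its call begins: read the wrist's pose just before it. There is no depth.
- env.finish_job(): hands the job in; it is judged then, once.
Trained networks look in the newest picture that a camera, given by its name, has taken for a name from the list of things; names that differ only in an ending like _2 or _b are one class to them, and where a whole thing is asked for, a point or a joint stands for the part that bears it (a point fixed in the world has none). Each returns a list of dicts, best first, with "p" (0 to 1); they miss things now and then, are a little off and sometimes report something else, mostly with a low value. They report only what shows in the picture. A call takes as long as a camera call. They do not tell look-alikes from the thing itself.
- env.recognise(query, camera): "rect" ([centre column, centre row, width, height] in pixels, round what is visible of it).
- env.outline_of(query, camera): "pixels" (480x640 bool, what is visible of it) and "rect" ([centre column, centre row, width, height] in pixels, round what is visible of it).
- env.landmark_of(query, camera): "xy" ([column, row] in pixels: a listed point, or the origin of a listed thing).
The state is a dict: "clock": time; "q": joint angles; "qvel": joint speeds; "joint_efforts": joint torques, N m; "eef_pos": TCP position; "orientation": TCP orientation; "ft_force": force on the tool from outside, world axes, zero at the start; "moment": the same for the moment, N m; "grip_width": opening from 0.0 (shut) to 1.0 (fully open); "gripper_force": force on a finger pad.
Only numpy, scipy, OpenCV 4.12 (cv2) and the standard library are available. Lean on these libraries where they do the work, as an engineer would, in place of code of your own. Each camera call takes 0.05 s, during which the arm holds its last target. There are 200 camera calls.

TASK

The worn latch has been unbolted and is lying on the closed hatch of the white machine housing: drop it into the wire scrap basket. Then take the hatch by its bar handle and raise it past its balance point, so that you know the spring carries it, but keep hold so that it neither swings up against its stop nor falls; ease it back until it stands just below the balance point, wanting to fall shut again, and finish there still holding it, ready for a mate to hook in the stay. Leave the tools and other parts on and around the housing where they are.

Things in the scene. Friction and masses are not known exactly. Their poses are not given: they have to be found in the camera images.
- housing: White welded steel machine housing, fixed, 340 mm (x) by 280 mm (y), 115 mm high, open-topped under its hatch. Origin: at bench height, 160 mm behind the front face (the face towards the robot), midway between the flanks. x axis: level, from front to back; y along the hinge; yaw within 0.2 rad. The hinge crosses it 90 mm behind the origin; a fixed deck lies behind the hinge.
- hatch (a joint): Angle of the white steel hatch, rad: 0 shut and level, grows as its front edge rises; stop at 1.25 (stay under 1.1). Hinge springs balance its 0.95 kg at 0.85: below that it falls shut (about 1.4 N up at the handle lifts it from shut, less higher up), above it they swing it on up. Past balance: 0.93 or more. Just below: 0.65 to 0.82, best 0.74, where hinge friction is too small to keep it.
- hatch_grip (a point): Middle of the hatch's bar handle: straight round steel bar 14 mm thick, 120 mm long along the housing's y, on end posts. Shut: 220 mm in front of the hinge axis and 44 mm above it (165 mm above the bench), 45 mm above the hatch plate, 34 mm behind its front edge. It turns about the hinge axis with the hatch, and can turn between gripping fingers. Clear for fingers all round.
- hatch_hinge (a point): Midpoint of the hinge axis, 121 mm above the bench; the axis lies along the housing's y. Shut, the hatch plate reaches from 8 to 254 mm in front of it, 262 mm wide, its top face 120 mm above the bench.
- latch: The worn latch, a dark steel lump, 0.14 to 0.28 kg, lying foot down on the hatch behind the handle, at any yaw. Foot 66 mm (x) by 22 mm (y), 6 mm thick; on it a block 40 mm (x) by 22 mm (y) up to 34 mm high, a claw at the top of the +x end, a cross pin standing out 1 mm each side. Grip the flat sides, 22 mm apart along y. Origin: centre of its underside; z up.
- basket: Open wire scrap basket, 220 mm (x) by 170 mm (y), 95 mm high, floor 5 mm up, fixed to the bench. Origin: underside centre. It stands left or right of the housing (a white divided plastic tray stands on the other side). A scrap ring and a small scrap bracket lie in two of its corners; these may shift.
- spanner_head (a point): Bystander: one end of a black double open-ended spanner, 250 mm long, 46 mm wide, 7 mm thick, lying flat on the bench between robot and housing; this point lies on its long axis, 15 mm in from the jaw tips.
- spanner_hook (a point): Bystander: the hooked tip of a steel hook spanner, 200 mm long, 6 mm thick, lying flat on the bench between robot and housing.
- fork_lug: Bystander: dark steel fork lug 70 x 50 x 40 mm standing on the deck behind the hinge. Origin underside centre.
- magnet_base: Bystander: grey magnet base 55 x 45 x 57 mm on the bench. Origin underside centre.
- grease_tin: Bystander: small bare tin, 44 mm diameter, 45 mm high, standing on the deck behind the hinge. Origin underside centre.
- key_bar: Bystander: bright square steel bar 200 x 12 x 12 mm on the bench. Origin underside centre.
Not all that is in view belongs to the job. Leave any green or turquoise look-alike of the latch alone.

How it is judged (in metres and radians):
On the way, in this order (a step that is already met when the one before it is completed fails the run):
1. the old latch lies released in the wire basket (x of latch in the frame of basket between -0.108 and 0.108 m and y of latch in the frame of basket between -0.083 and 0.083 m and z of latch in the frame of basket below 0.08 m and height (world z) of latch above -0.01 m and contact force between the fingers and latch below 0.1 N and linear speed of latch below 0.05 m/s), for 0.2 s.
2. the hatch is held raised past its balance point (over 0.92 rad) (value of joint hatch above 0.92 rad and contact force between the fingers and hatch above 0.1 N), for 0.2 s.
At the end, for the whole second after the job is handed in: The latch lies still and released in the wire basket, below its rim; the hatch stands still between 0.65 and 0.82 rad (0.03 to 0.20 rad below its balance at 0.85), held by the gripper's fingers alone, which stay on it as the program finishes (all of step 1 and value of joint hatch between 0.65 and 0.82 rad and velocity of joint hatch between -0.05 and 0.05 rad/s and contact force between the fingers and hatch above 0.1 N and contact force between latch and hatch below 0.05 N); the arm keeps its last pose, push and grip.
It fails at once if the hatch swings up towards its stop (over 1.15 rad) (value of joint hatch above 1.15 rad).
It fails at once if the hatch is let fall (faster than 1.5 rad/s downward) (velocity of joint hatch below -1.5 rad/s).
It fails at once if a bystander (spanner, hook spanner, fork lug, magnet base, grease tin, key bar) is moved by more than 30 mm (distance of any of spanner_head, spanner_hook, fork_lug, magnet_base, grease_tin, key_bar from where it was at the start of the episode above 0.03 m).
It also fails if it takes over 61 s, if anything falls off the work surface, if the arm or the gripper's body presses on something with over 40 N, if the wrist force passes 120 N, or if a joint passes its speed limit or range.

## Working session

There is one attempt and no reset: what is moved stays moved. The work goes in short steps, Python scripts to look and compute and a tool call to move; the robot and the scene stay as the last step left them, time stands still between calls to the robot, and variables do not carry over. Pictures are saved under pics/ and viewed, at most 10 in all, crops included, and the job is handed in when it is done.

Besides the shell and the picture viewer there is one more tool, called after "Call:" as name(argument=value, ...) on one line, values as JSON. drive_tool: Moves the arm, as the interface text tells. Its arguments: {"type":"object","properties":{"increments":{"type":"array","items":{"type":"array"}},"squeeze":{"type":"number"}},"required":["increments"]}

```bash
mkdir -p pics; cat > h.py <<'E'
import numpy as np, cv2
from cell import env
def ray(c,uv):
    d=np.linalg.inv(c["K"])@np.array([uv[0],uv[1],1.]);R=np.array(c["R"])
    return -R.T@np.array(c["t"]), R.T@d
def at_z(c,uv,z):
    o,d=ray(c,uv); return o+d*(z-o[2])/d[2]
def proj(c,X):
    p=np.array(c["R"])@np.asarray(X,float)+np.array(c["t"]); p=np.array(c["K"])@p; return p[:2]/p[2]
def wristcam():
    s=env.sense(); c=env.capture("wrist"); T=np.array(c["T_tool_cam"]); Rw=np.array(s["orientation"]); p=np.array(s["eef_pos"])
    Rc=Rw@T[:3,:3]; tc=Rw@T[:3,3]+p
    c["R"]=Rc.T; c["t"]=-Rc.T@tc; return c
def save(n,im): cv2.imwrite("pics/"+n+".png",im[:,:,::-1])
E
python3 - <<'E'
from h import *
np.set_printoptions(precision=3,suppress=True)
s=env.sense(); print(s)
cs={}
for n in("scene","top"):
    c=env.capture(n); cs[n]=c; save(n,c["img"]); o,_=ray(c,(320,240)); print(n,"cam at",o)
    for q,z in(("housing",0),("hatch_grip",165),("hatch_hinge",121),("latch",120),("basket",0),("magnet_base",0),("fork_lug",115),("grease_tin",115),("key_bar",0),("spanner_head",5),("spanner_hook",5)):
        for r in env.landmark_of(q,n)[:3]: print(n,q,round(r["p"],2),np.round(r["xy"]),np.round(at_z(c,r["xy"],z)))
E
```

```text
{'clock': 0.0, 'q': array([-1.334,  0.384,  0.044,  1.6  , -0.018,  1.161, -0.05 ]), 'qvel': array([-0.,  0., -0.,  0.,  0.,  0.,  0.]), 'joint_efforts': array([  0.001, -43.346,   1.025, -24.951,   0.011,   0.011,   0.   ]), 'eef_pos': array([213.246, 612.998, 229.83 ]), 'orientation': array([[-0.944,  0.329, -0.001],
       [ 0.329,  0.944, -0.003],
       [-0.   , -0.003, -1.   ]]), 'ft_force': array([0.271, 0.293, 0.784]), 'moment': array([0.023, 0.038, 0.026]), 'gripper_force': 0.0, 'grip_width': 0.999638744385649}
scene cam at [ 901.36  -334.044  870.947]
scene housing 0.97 [360. 272.] [610.  54.   0.]
scene hatch_grip 0.85 [318. 193.] [481.  41. 165.]
scene hatch_hinge 0.61 [402. 268.] [697.  68. 121.]
scene latch 0.92 [243. 295.] [ 546. -198.  120.]
scene latch 0.9 [339. 252.] [592.   1. 120.]
scene latch 0.58 [266. 336.] [ 636. -213.  120.]
scene basket 0.56 [400. 156.] [426. 375.   0.]
scene magnet_base 0.92 [491. 230.] [728. 370.   0.]
scene fork_lug 0.58 [445. 264.] [744. 142. 115.]
scene grease_tin 0.69 [406. 308.] [759.  16. 115.]
scene grease_tin 0.46 [210. 270.] [ 460
[... 434 characters left out ...]
2. 188.] [699.  72. 121.]
top hatch_hinge 0.22 [328. 228.] [608.  -4. 121.]
top latch 0.89 [423. 158.] [ 757. -218.  120.]
top latch 0.84 [326. 231.] [602.   1. 120.]
top latch 0.79 [412. 237.] [ 583. -185.  120.]
top basket 0.71 [174. 317.] [426. 369.   0.]
top magnet_base 0.89 [180. 192.] [731. 358.   0.]
top fork_lug 0.98 [263. 166.] [753. 136. 115.]
top fork_lug 0.62 [308. 284.] [488.  42. 115.]
top grease_tin 0.96 [321. 161.] [760.   8. 115.]
top key_bar 0.69 [476. 196.] [ 698. -361.    0.]
top key_bar 0.41 [414. 324.] [ 394. -197.    0.]
top key_bar 0.37 [258. 166.] [789. 164.   0.]
top spanner_head 0.68 [223. 363.] [318. 251.   5.]
top spanner_hook 0.94 [413. 323.] [ 398. -194.    5.]
```

View pics/scene.png

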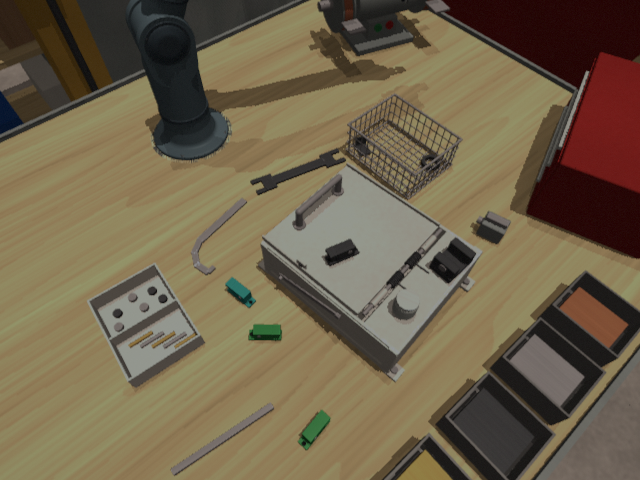

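View pics/top.png

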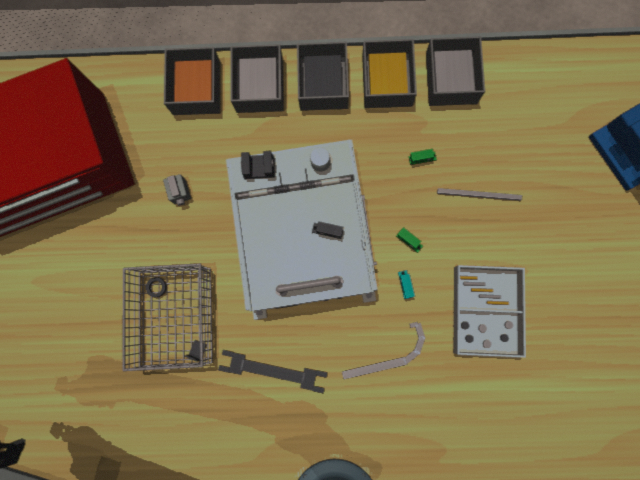

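```bash
python3 - <<'E'
from h import *
np.set_printoptions(precision=3,suppress=True)
for n in("top","scene"):
    c=env.capture(n)
    for r in env.outline_of("latch",n):
        m=r["pixels"].astype(np.uint8); col=c["img"][m>0].mean(0); print(n,np.round(r["rect"]),r["p"].round(2),col)
        if n=="top" and col.max()-col.min()<25:
            pts=np.array([at_z(c,(u,v),137)[:2] for v,u in np.argwhere(m)],np.float32); print("rect mm",cv2.minAreaRect(pts))
            x,y=map(int,r["rect"][:2])
    if n=="top": top=cv2.resize(c["img"][200:330,200:390],None,fx=4,fy=4,interpolation=cv2.INTER_CUBIC); save("crop",top); print("crop origin 200,200 x4")
    for r in env.outline_of("hatch_grip",n)[:1]: print("grip outline",r["rect"],r["p"])
    # red-ish bar: edges of plate
E
```

```text
Traceback (most recent call last):
AttributeError: 'float' object has no attribute 'round'
```

```bash
python3 - <<'E'
from h import *
np.set_printoptions(precision=3,suppress=True)
for n in("top","scene"):
    c=env.capture(n)
    for r in env.outline_of("latch",n):
        m=r["pixels"].astype(np.uint8); col=c["img"][m>0].mean(0); print(n,np.round(r["rect"]),round(r["p"],2),col)
        if n=="top" and col.max()-col.min()<25:
            pts=np.array([at_z(c,(u,v),137)[:2] for v,u in np.argwhere(m)],np.float32); print("rect mm",cv2.minAreaRect(pts))
    if n=="top": top=cv2.resize(c["img"][200:330,200:390],None,fx=4,fy=4,interpolation=cv2.INTER_CUBIC); save("crop",top)
E
```

```text
top [423. 158.  30.  18.] 0.85 [38.247 94.441 42.647]
top [409. 239.  21.  24.] 0.75 [ 40.18  102.744  47.636]
top [406. 285.  19.  26.] 0.64 [ 30.784 120.175 107.4  ]
scene [265. 331.  36.  17.] 0.95 [44.515 85.954 46.481]
scene [342. 250.  32.  28.] 0.78 [46.384 45.023 43.747]
scene [243. 292.  30.  27.] 0.56 [44.884 90.529 80.108]
scene [313. 430.  35.  35.] 0.56 [ 52.761 100.573  56.248]
scene [405. 304.  27.  28.] 0.42 [115.558 116.028 108.91 ]
```

View pics/crop.png

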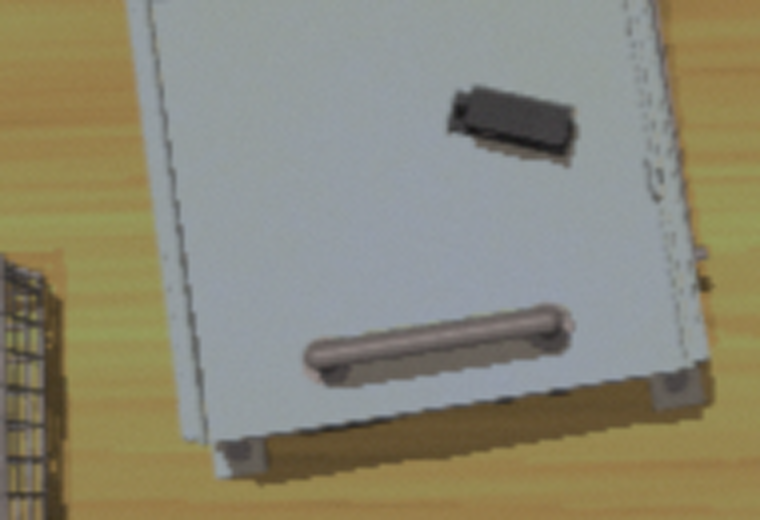

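```bash
python3 - <<'E'
from h import *
np.set_printoptions(precision=3,suppress=True)
c=env.capture("top"); im=c["img"]
a=lambda x,y:(200+x/4-.375,200+y/4-.375)
m=np.zeros(im.shape[:2],np.uint8); m[215:248,305:350]=(im[215:248,305:350].max(2)<75)
n,l,st,_=cv2.connectedComponentsWithStats(m); k=1+st[1:,4].argmax(); print(st[k])
pts=np.array([at_z(c,(u,v),140)[:2] for v,u in np.argwhere(l==k)],np.float32); print("latch",cv2.minAreaRect(pts))
for p in((475,87),(577,103),(570,148),(466,128)): print("blocktop",at_z(c,a(*p),154))
for p in((450,103),(447,132)): print("foot",at_z(c,a(*p),126))
for p in((306,350),(568,315)): print("bar",at_z(c,a(*p),167))
for p in((203,440),(693,367),(153,0),(625,0)): print("plate",at_z(c,a(*p),120))
s=env.capture("scene")
X=at_z(c,(308.5,282.),165); print("bar mid",X,"->scene",proj(s,X)); print(proj(s,at_z(c,(326,231),120)))
m=env.outline_of("basket","top"); print(m[0]["rect"] if m else None)
for p in((124,266),(210,265),(214,371),(124,372)): print("basket rim",at_z(c,p,95))
E
```

```text
[313 223  30  16 339]
latch ((599.9125366210938, -3.649372100830078), (64.21688842773438, 25.537988662719727), 76.01487731933594)
blocktop [616.462  15.369 154.   ]
blocktop [606.206 -38.179 154.   ]
blocktop [582.309 -33.74  154.   ]
blocktop [594.643  20.656 154.   ]
foot [613.5    29.998 126.   ]
foot [597.623  31.988 126.   ]
bar [479.315 105.161 167.   ]
bar [493.499 -29.797 167.   ]
plate [436.001 166.351 120.   ]
plate [467.636 -96.028 120.   ]
plate [677.332 192.588 120.   ]
plate [668.92  -66.898 120.   ]
bar mid [488.121  38.493 165.   ] ->scene [319.705 196.035]
[342.28  255.147]
[168.0, 318.9, 93.0, 108.5]
basket rim [540.471 452.095  95.   ]
basket rim [537.135 259.709  95.   ]
basket rim [307.673 249.802  95.   ]
basket rim [310.182 445.253  95.   ]
```

Call:
drive_tool(increments=[[0, [-5.6, -4.5, -1], [0, 0, 0.18]], [0, [-10, -8, -2], [0, 0, 0.36]], [0, [-14.5, -11.6, -2.5], [0, 0, 0.54]], [0, [-19, -15.2, -3], [0, 0, 0.72]], [0, [-23.5, -18.8, -3], [0, 0, 0.9]]])

```text
clock: 2.28
eef_pos: [375.0, 357.7, 262.2]
orientation: [[-0.324, 0.946, 0.001], [0.946, 0.324, 0.002], [0.001, 0.002, -1.0]]
ft_force: [0.5, -0.2, -0.4]
grip_width: 1.002
gripper_force: 0.0
```

Call:
drive_tool(increments=[[0, [-6, 1.4, 0], [0, 0, 0.18]], [0, [-12, 2.8, 0], [0, 0, 0.36]], [0, [-18, 4.1, 0], [0, 0, 0.54]], [0, [-24, 5.5, 0], [0, 0, 0.56]], [0, [-30, 6.9, 0], [0, 0, 0.56]]])

```text
clock: 2.9
eef_pos: [538.7, 97.2, 261.8]
orientation: [[0.222, 0.975, 0.001], [0.975, -0.222, 0.001], [0.001, 0.001, -1.0]]
ft_force: [0.6, 0.1, -0.1]
grip_width: 0.999
gripper_force: 0.0
```

Call:
drive_tool(increments=[[0, [-2.5, 5, 0], [0, 0, 0]], [0, [-5, 10, 0], [0, 0, 0]], [0, [-5, 10, 0], [0, 0, 0]]])

```text
clock: 3.28
eef_pos: [626.4, 22.1, 261.1]
orientation: [[0.23, 0.973, 0.001], [0.973, -0.23, -0.005], [-0.004, 0.002, -1.0]]
ft_force: [-1.2, -0.0, 0.0]
grip_width: 0.999
gripper_force: 0.0
```

```bash
python3 - <<'E'
from h import *
np.set_printoptions(precision=3,suppress=True)
c=wristcam(); save("w1",c["img"]); s=env.sense(); print(s["eef_pos"],proj(c,(600,-5,140)))
for r in env.landmark_of("latch","wrist"): print(r, at_z(c,r["xy"],120))
for r in env.outline_of("latch","wrist"):
    m=r["pixels"]; print(r["p"],r["rect"],c["img"][m].mean(0)); pts=np.array([at_z(c,(u,v),135)[:2] for v,u in np.argwhere(m)],np.float32); print(cv2.minAreaRect(pts))
for q in("hatch_grip",):
  for r in env.landmark_of(q,"wrist"): print(q,r,at_z(c,r["xy"],165))
E
```

```text
[624.952  25.057 260.875] [296.545 270.891]
{'xy': [298.2, 262.0], 'p': 0.7} [599.88  -5.35 120.  ]
{'xy': [339.1, 378.4], 'p': 0.69} [ 607.656 -112.491  120.   ]
{'xy': [497.3, 196.5], 'p': 0.64} [753.367  10.111 120.   ]
{'xy': [250.7, 383.8], 'p': 0.6} [ 534.745 -100.452  120.   ]
0.95 [340.0, 383.9, 43.2, 60.1] [ 7.452 53.55  13.85 ]
((609.7442016601562, -106.91400146484375), (51.878353118896484, 23.718345642089844), 49.34318161010742)
0.91 [297.8, 268.1, 35.3, 101.1] [12.245 11.648 11.457]
((600.4628295898438, -4.973594665527344), (77.72048950195312, 25.181917190551758), 76.21731567382812)
0.82 [248.9, 394.8, 62.0, 51.0] [ 6.256 58.437 49.747]
((534.4793701171875, -99.19035339355469), (57.58121871948242, 29.66864585876465), 11.068370819091797)
hatch_grip {'xy': [101.4, 256.5], 'p': 0.76} [485.421  41.964 165.   ]
```

View pics/w1.png

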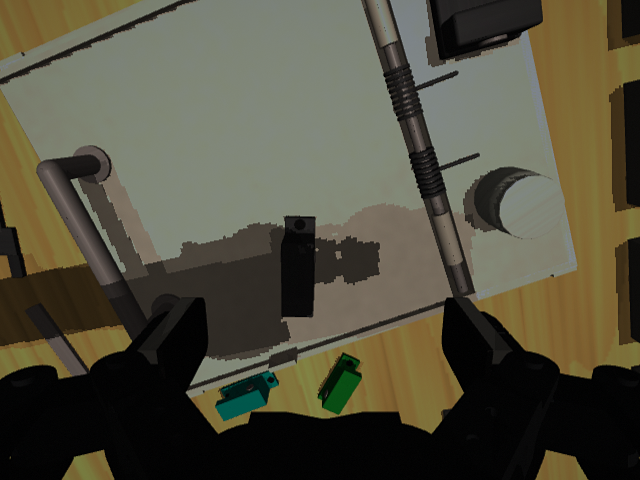

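Call:
drive_tool(increments=[[0, [-3.5, -1.7, 2], [0, 0, 0]], [0, [-3.5, -1.7, 6], [0, 0, 0]], [0, [-3.5, -1.7, 9.5], [0, 0, 0]], [0, [-3.5, -1.7, 12], [0, 0, 0]], [0, [-3.5, -1.7, 12], [0, 0, 0]]])

```text
clock: 4.1
eef_pos: [597.1, -0.3, 139.3]
orientation: [[0.219, 0.976, -0.005], [0.976, -0.219, 0.001], [-0.0, -0.005, -1.0]]
ft_force: [0.5, 0.1, 0.8]
grip_width: 1.002
gripper_force: 0.0
```

Call:
drive_tool(increments=[[0, [-0.4, 0.4, 0.6], [0, 0, 0]], [0, [-0.4, 0.4, 1.2], [0, 0, 0]], [0.7, [-0.4, 0.4, 1.2], [0, 0, 0]], [0.9, [-0.4, 0.4, 1.2], [0, 0, 0]], [0.9, [-0.4, 0.4, 1.2], [0, 0, 0]]], squeeze=50)

```text
clock: 4.72
eef_pos: [603.1, -7.4, 129.6]
orientation: [[0.222, 0.975, 0.001], [0.975, -0.222, 0.0], [0.0, 0.001, -1.0]]
ft_force: [-0.0, 0.3, 0.4]
grip_width: 0.38
gripper_force: 0.0
```

Call:
drive_tool(increments=[[1, [0, 0, 0], [0, 0, 0]], [1, [0, 0, 0], [0, 0, 0]], [1, [0, 0, 0], [0, 0, 0]]])

```text
clock: 5.1
eef_pos: [603.0, -7.4, 129.6]
orientation: [[0.222, 0.975, 0.0], [0.975, -0.222, 0.0], [0.0, 0.0, -1.0]]
ft_force: [-0.5, 0.7, 3.5]
grip_width: 0.244
gripper_force: 53.7
```

Call:
drive_tool(increments=[[1, [0, 0, -4], [0, 0, 0]], [1, [0, 0, -9], [0, 0, 0]], [1, [4.2, -3.3, -10], [0, 0, 0]], [1, [8.7, -6.9, -10], [0, 0, 0]], [1, [13.3, -10.5, -10], [0, 0, 0]]])

```text
clock: 5.72
eef_pos: [529.1, 146.8, 229.0]
orientation: [[0.223, 0.975, 0.0], [0.975, -0.223, 0.0], [0.0, 0.0, -1.0]]
ft_force: [0.2, 0.8, -1.9]
grip_width: 0.246
gripper_force: 53.4
```

Call:
drive_tool(increments=[[1, [4.7, -3.7, 0], [0, 0, 0]], [1, [9.4, -7.4, 0], [0, 0, 0]], [1, [14, -11, 0], [0, 0, 0]], [1, [18.5, -14.6, 0], [0, 0, 0]], [1, [19, -15.1, 0], [0, 0, 0]]])

```text
clock: 6.35
eef_pos: [420.3, 370.4, 228.2]
orientation: [[0.211, 0.977, -0.002], [0.977, -0.211, 0.001], [0.001, -0.003, -1.0]]
ft_force: [0.8, -0.4, -0.8]
grip_width: 0.249
gripper_force: 53.4
```

```bash
python3 - <<'E'
from h import *
s=env.sense(); print(s["eef_pos"],s["grip_width"],s["gripper_force"])
c=wristcam(); save("w2",c["img"])
for r in env.landmark_of("basket","wrist"): print(r,at_z(c,r["xy"],0))
E
```

```text
[420.34168974 370.43761076 228.19565284] 0.24912330169017552 53.35786286741495
{'xy': [336.1, 206.0], 'p': 0.64} [429.65398158 362.53217336   0.        ]
```

View pics/w2.png

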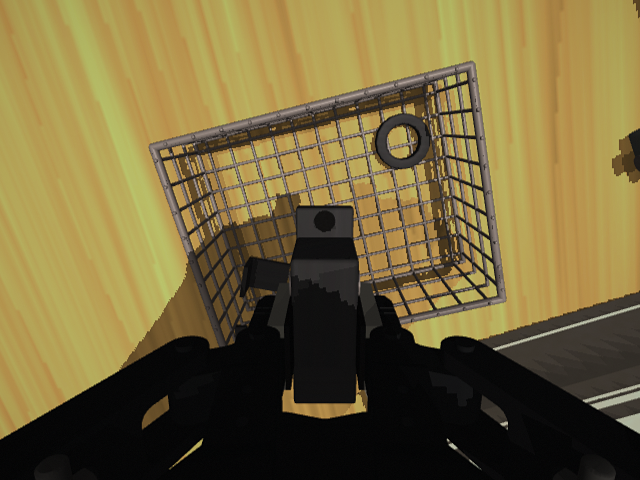

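Call:
drive_tool(increments=[[1, [-0.6, 0.9, 4], [0, 0, 0]], [1, [-0.6, 0.9, 9], [0, 0, 0]], [1, [-0.6, 0.9, 14], [0, 0, 0]], [1, [-0.6, 0.9, 18], [0, 0, 0]], [1, [-0.6, 0.9, 19], [0, 0, 0]]])

```text
clock: 7.08
eef_pos: [431.7, 352.2, 36.4]
orientation: [[0.226, 0.974, -0.004], [0.974, -0.226, -0.006], [-0.007, -0.002, -1.0]]
ft_force: [0.2, -0.1, -1.6]
grip_width: 0.245
gripper_force: 53.2
```

Call:
drive_tool(increments=[[1, [0, 0, 0], [0, 0, 0]], [0.4, [0, 0, 0], [0, 0, 0]], [0.4, [0, 0, 0], [0, 0, 0]], [0.4, [0, 0, 0], [0, 0, 0]], [0.4, [0, 0, 0], [0, 0, 0]]])

```text
clock: 7.7
eef_pos: [432.6, 357.0, 39.9]
orientation: [[0.222, 0.975, 0.001], [0.975, -0.222, 0.001], [0.001, 0.0, -1.0]]
ft_force: [0.1, 0.5, 0.4]
grip_width: 0.6
gripper_force: 0.0
```

Call:
drive_tool(increments=[[0.4, [0, 0, -4], [0, 0, 0]], [0.4, [0, 0, -9], [0, 0, 0]], [0.2, [0, 0, -14], [0, 0, 0]], [0.2, [0, 0, -19], [0, 0, 0]], [0.2, [0, 0, -20], [0, 0, 0]]])

```text
clock: 8.32
eef_pos: [434.7, 358.2, 244.0]
orientation: [[0.222, 0.975, 0.006], [0.975, -0.222, 0.007], [0.008, 0.004, -1.0]]
ft_force: [-0.2, 0.1, -0.4]
grip_width: 0.804
gripper_force: 0.0
```

```bash
python3 - <<'E'
from h import *
s=env.sense(); print(s["clock"],s["eef_pos"],s["grip_width"],s["gripper_force"],s["q"])
c=wristcam(); save("w3",c["img"])
E
```

```text
8.325 [434.67815586 358.1937101  243.95341563] 0.8042364990509876 0.0 [-1.16767372  0.21191265  0.46343319  1.8214984  -0.10602304  1.12351457
 -0.89227498]
```

View pics/w3.png

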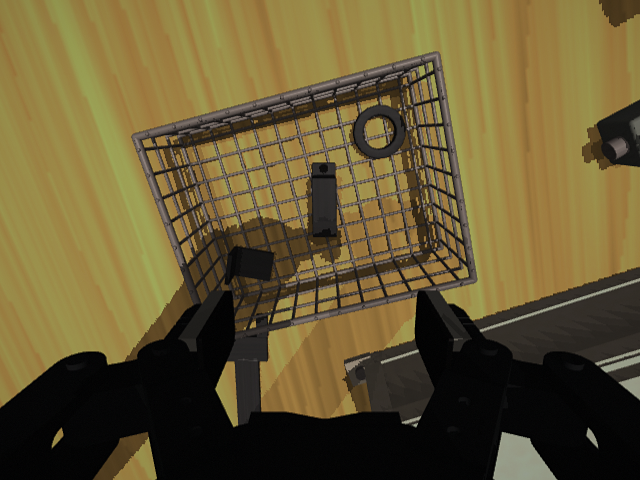

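Call:
drive_tool(increments=[[0, [-5.5, 2.2, 0], [0, 0, -0.17]], [0, [-11.5, 4.6, 0], [0, 0, -0.34]], [0, [-17.5, 7, 0], [0, 0, -0.34]], [0, [-23.5, 9.4, 0], [0, 0, -0.34]], [0, [-29.5, 11.8, 0], [0, 0, -0.34]]])

```text
clock: 9.0
eef_pos: [479.4, 49.0, 237.7]
orientation: [[-0.116, 0.993, -0.002], [0.993, 0.116, -0.001], [-0.0, -0.002, -1.0]]
ft_force: [0.8, 1.2, 0.2]
grip_width: 0.998
gripper_force: 0.0
```

Call:
drive_tool(increments=[[0, [0, 0, 0], [0, 0, 0]], [0, [0, 0, 0], [0, 0, 0]]])

```text
clock: 9.25
eef_pos: [479.6, 51.3, 238.0]
orientation: [[-0.115, 0.993, -0.003], [0.993, 0.115, -0.0], [0.0, -0.003, -1.0]]
ft_force: [0.7, -0.6, 0.9]
grip_width: 1.001
gripper_force: 0.0
```

```bash
python3 - <<'E'
from h import *
np.set_printoptions(precision=3,suppress=True)
s=env.sense(); print(s["clock"],s["eef_pos"],s["grip_width"],s["q"]); print(s["orientation"])
c=wristcam(); save("w4",c["img"])
for r in env.landmark_of("hatch_grip","wrist"): print(r,at_z(c,r["xy"],165))
for r in env.landmark_of("hatch_hinge","wrist"): print(r,at_z(c,r["xy"],121))
print(proj(c,(486.5,40,165)),proj(c,(486.5-5.75,90,165)))
E
```

```text
9.25 [479.597  51.329 237.999] 1.0009504894124477 [-0.825  0.047  0.658  2.006 -0.032  1.101 -0.037]
[[-0.115  0.993 -0.003]
 [ 0.993  0.115 -0.   ]
 [ 0.    -0.003 -1.   ]]
{'xy': [328.3, 265.2], 'p': 0.72} [482.757  41.253 165.   ]
[334.438 267.924] [335.157 181.311]
```

View pics/w4.png

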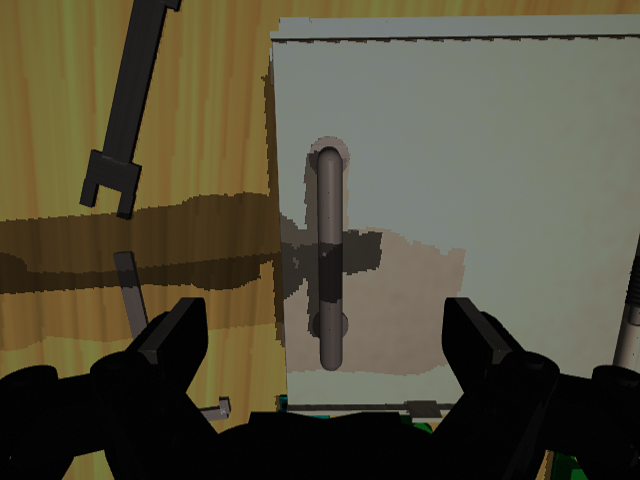

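Call:
drive_tool(increments=[[0, [-0.8, 0.35, 3], [0, 0, 0]], [0, [-0.8, 0.35, 6.5], [0, 0, 0]], [0, [-0.8, 0.35, 9], [0, 0, 0]], [0, [-0.8, 0.35, 9.1], [0, 0, 0]], [0, [-0.8, 0.35, 9.1], [0, 0, 0]]], squeeze=60)

```text
clock: 10.02
eef_pos: [485.6, 44.5, 148.8]
orientation: [[-0.118, 0.993, 0.001], [0.993, 0.118, 0.0], [-0.0, 0.001, -1.0]]
ft_force: [0.6, -0.6, 0.5]
grip_width: 0.997
gripper_force: 0.0
```

Call:
drive_tool(increments=[[0.6, [0, 0, 0], [0, 0, 0]], [0.8, [0, 0, 0], [0, 0, 0]], [0.9, [0, 0, 0], [0, 0, 0]], [1, [0, 0, 0], [0, 0, 0]], [1, [0, 0, 0], [0, 0, 0]]])

```text
clock: 10.65
eef_pos: [483.5, 43.4, 148.4]
orientation: [[-0.116, 0.993, -0.004], [0.993, 0.116, 0.0], [0.001, -0.004, -1.0]]
ft_force: [-3.6, -0.4, 5.5]
grip_width: 0.141
gripper_force: 58.4
```

Call:
drive_tool(increments=[[1, [0, 0, 0], [0, 0, 0]], [1, [0, 0, 0], [0, 0, 0]], [1, [0, 0, 0], [0, 0, 0]], [1, [0, 0, 0], [0, 0, 0]]])

```text
clock: 11.15
eef_pos: [483.6, 43.4, 148.4]
orientation: [[-0.116, 0.993, -0.004], [0.993, 0.116, 0.0], [0.001, -0.004, -1.0]]
ft_force: [-4.1, -1.4, 5.5]
grip_width: 0.143
gripper_force: 58.4
```

```bash
cat > arc.py <<'E'
import numpy as np,sys
a,b,L=220,44,16.6
def tcp(t):
    f=.5*t; return np.array([-a*np.cos(t)+b*np.sin(t)-L*np.sin(f), a*np.sin(t)+b*np.cos(t)-L*np.cos(f)]) # h, up
def rows(ts):
    f0=.5*ts[0]
    ey=np.array([np.cos(f0),-np.sin(f0)]); ez=np.array([-np.sin(f0),-np.cos(f0)])
    for t in ts[1:]:
        d=(tcp(t)-tcp(ts[0]))/10; print(t,round(d@ey,2),round(d@ez,2),round(.5*(t-ts[0]),3))
if __name__=="__main__":
    for ts in([0,.04,.1,.17,.24,.3],[.3,.37,.44,.51,.58,.65],[.65,.7,.75,.8,.84,.88],[.88,.91,.94,.97,.97],[.97,.93,.88,.83,.78,.74]): rows(ts); print(tcp(ts[-1])-tcp(0))
E
python3 arc.py
```

```text
0.04 0.16 -0.88 0.02
0.1 0.47 -2.18 0.05
0.17 0.92 -3.66 0.085
0.24 1.48 -5.12 0.12
0.3 2.03 -6.32 0.15
[20.34818849 63.23565109]
0.37 0.53 -1.46 0.035
0.44 1.16 -2.87 0.07
0.51 1.88 -4.24 0.105
0.58 2.7 -5.55 0.14
0.65 3.61 -6.8 0.175
[ 66.18924033 125.03769434]
0.7 0.54 -0.96 0.025
0.75 1.13 -1.89 0.05
0.8 1.77 -2.78 0.075
0.84 2.31 -3.48 0.095
0.88 2.87 -4.15 0.115
[106.66866383 155.17832609]
0.91 0.38 -0.54 0.015
0.94 0.78 -1.06 0.03
0.97 1.2 -1.57 0.045
0.97 1.2 -1.57 0.045
[124.19001576 164.26243215]
0.93 -0.52 0.71 -0.02
0.88 -1.13 1.62 -0.045
0.83 -1.69 2.56 -0.07
0.78 -2.2 3.54 -0.095
0.74 -2.58 4.33 -0.115
[ 81.20276902 137.95932321]
```

Call:
drive_tool(increments=[[1, [0, 0.16, -0.88], [0.02, 0, 0]], [1, [0, 0.47, -2.18], [0.05, 0, 0]], [1, [0, 0.92, -3.66], [0.085, 0, 0]], [1, [0, 1.48, -5.12], [0.12, 0, 0]], [1, [0, 2.03, -6.32], [0.15, 0, 0]]])

```text
clock: 11.78
eef_pos: [502.5, 45.8, 210.4]
orientation: [[-0.116, 0.981, -0.156], [0.993, 0.115, -0.018], [0.0, -0.157, -0.988]]
ft_force: [-1.9, -0.1, -5.5]
grip_width: 0.135
gripper_force: 58.5
```

Call:
drive_tool(increments=[[1, [0, 0, 0], [0, 0, 0]], [1, [0, 0, 0], [0, 0, 0]]])

```text
clock: 12.02
eef_pos: [502.6, 45.8, 210.5]
orientation: [[-0.116, 0.981, -0.154], [0.993, 0.115, -0.018], [0.0, -0.155, -0.988]]
ft_force: [-4.8, -0.3, 0.8]
grip_width: 0.139
gripper_force: 58.7
```

Call:
drive_tool(increments=[[1, [0, 0.53, -1.46], [0.035, 0, 0]], [1, [0, 1.16, -2.87], [0.07, 0, 0]], [1, [0, 1.88, -4.24], [0.105, 0, 0]], [1, [0, 2.7, -5.55], [0.14, 0, 0]], [1, [0, 3.61, -6.8], [0.175, 0, 0]]])

```text
clock: 12.65
eef_pos: [547.5, 51.6, 273.6]
orientation: [[-0.116, 0.938, -0.327], [0.993, 0.11, -0.036], [0.002, -0.329, -0.944]]
ft_force: [-6.3, -0.3, 3.2]
grip_width: 0.137
gripper_force: 58.8
```

Call:
drive_tool(increments=[[1, [0, 0, 0], [0, 0, 0]], [1, [0, 0, 0], [0, 0, 0]]])

```text
clock: 12.9
eef_pos: [547.6, 51.6, 273.6]
orientation: [[-0.116, 0.938, -0.326], [0.993, 0.11, -0.036], [0.002, -0.328, -0.945]]
ft_force: [-6.5, 0.9, 3.9]
grip_width: 0.143
gripper_force: 59.2
```

Call:
drive_tool(increments=[[1, [0, 0.54, -0.96], [0.025, 0, 0]], [1, [0, 1.13, -1.89], [0.05, 0, 0]], [1, [0, 1.77, -2.78], [0.075, 0, 0]], [1, [0, 2.31, -3.48], [0.095, 0, 0]], [1, [0, 2.87, -4.15], [0.115, 0, 0]]])

```text
clock: 13.52
eef_pos: [588.7, 56.8, 305.4]
orientation: [[-0.116, 0.895, -0.43], [0.993, 0.106, -0.048], [0.003, -0.432, -0.902]]
ft_force: [-7.1, 1.1, 7.4]
grip_width: 0.139
gripper_force: 58.8
```

Call:
drive_tool(increments=[[1, [0, 0.38, -0.54], [0.015, 0, 0]], [1, [0, 0.78, -1.06], [0.03, 0, 0]], [1, [0, 1.2, -1.57], [0.045, 0, 0]], [1, [0, 1.2, -1.57], [0.045, 0, 0]], [1, [0, 1.2, -1.57], [0.045, 0, 0]]])

```text
clock: 14.15
eef_pos: [606.9, 59.2, 315.1]
orientation: [[-0.117, 0.877, -0.467], [0.993, 0.104, -0.052], [0.003, -0.47, -0.883]]
ft_force: [-4.7, 2.1, 8.5]
grip_width: 0.137
gripper_force: 58.8
```

```bash
cat > ang.py <<'E'
from h import *
from arc import *
from scipy.optimize import minimize_scalar
s=env.sense(); p=s["eef_pos"]; z=np.array(s["orientation"])[:,2]
bar=p-16.6*z; print(s["clock"],p,"bar",bar)
h=np.array([.9934,.1149,0]); r=(bar-np.array([702.3,68.4,121])); x,zz=r@h,r[2]
print("theta",np.arctan2(44,-220)-np.arctan2(zz,x),"radius",np.hypot(x,zz),"(224.4)", s["ft_force"],s["grip_width"],s["gripper_force"])
E
python3 ang.py; python3 - <<'E'
from h import *
from scipy.optimize import least_squares
c=env.capture("scene"); save("s2",c["img"][100:340,200:520].repeat(2,0).repeat(2,1))
r=env.landmark_of("hatch_grip","scene"); print(r[:2])
h=np.array([.9934,.1149,0])
for t in(.8,.9,.95,1.,1.05): print(t,proj(c,np.array([702.3,68.4,121])+h*(-220*np.cos(t)+44*np.sin(t))+np.array([0,0,220*np.sin(t)+44*np.cos(t)])))
E
```

```text
14.15 [606.85572421  59.15197328 315.11371018] bar [614.60378266  60.02044432 329.76885769]
theta 0.9741561227974003 radius 226.58897464409267 (224.4) [-4.67470827  2.06478464  8.45794363] 0.13725151386730203 58.78912568092346
[{'xy': [380.4, 173.9], 'p': 0.8}, {'xy': [337.2, 153.4], 'p': 0.71}]
0.8 [365.15329017 171.02985536]
0.9 [375.10666898 172.65163688]
0.95 [380.38779695 173.92625184]
1.0 [385.85331389 175.51738495]
1.05 [391.48688721 177.42860924]
```

View pics/s2.png

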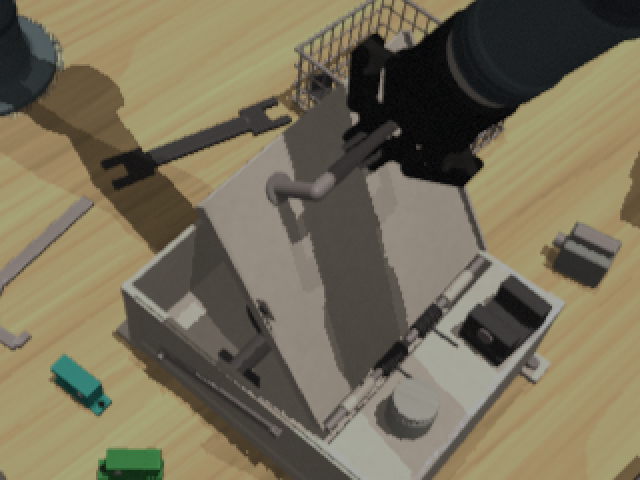

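Call:
drive_tool(increments=[[1, [0, 0.4, -0.48], [0.015, 0, 0]], [1, [0, 0.4, -0.48], [0.015, 0, 0]], [1, [0, 0.4, -0.48], [0.015, 0, 0]], [1, [0, 0.4, -0.48], [0.015, 0, 0]], [1, [0, 0, 0], [0, 0, 0]]])

```text
clock: 14.88
eef_pos: [607.0, 59.1, 315.2]
orientation: [[-0.117, 0.877, -0.466], [0.993, 0.104, -0.053], [0.003, -0.469, -0.883]]
ft_force: [-4.4, 2.0, 9.8]
grip_width: 0.139
gripper_force: 59.6
```

Call:
drive_tool(increments=[[1, [0, -0.52, 0.71], [-0.02, 0, 0]], [1, [0, -1.13, 1.62], [-0.045, 0, 0]], [1, [0, -1.69, 2.56], [-0.07, 0, 0]], [1, [0, -2.2, 3.54], [-0.095, 0, 0]], [1, [0, -2.58, 4.33], [-0.115, 0, 0]]])

```text
clock: 15.5
eef_pos: [564.9, 53.8, 289.0]
orientation: [[-0.116, 0.926, -0.359], [0.993, 0.11, -0.039], [0.003, -0.361, -0.933]]
ft_force: [-5.6, 0.9, 11.6]
grip_width: 0.139
gripper_force: 59.9
```

Call:
drive_tool(increments=[[1, [0, 0, 0], [0, 0, 0]], [1, [0, 0, 0], [0, 0, 0]], [1, [0, 0, 0], [0, 0, 0]], [1, [0, 0, 0], [0, 0, 0]]])

```text
clock: 16.0
eef_pos: [565.1, 53.8, 289.1]
orientation: [[-0.116, 0.926, -0.36], [0.993, 0.11, -0.04], [0.003, -0.362, -0.932]]
ft_force: [-5.6, 0.4, 10.8]
grip_width: 0.144
gripper_force: 59.9
```

```bash
python3 ang.py; python3 - <<'E'
from h import *
c=env.capture("scene"); t=env.capture("top")
h=np.array([.9934,.1149,0])
X=lambda t:np.array([702.3,68.4,121])+h*(-220*np.cos(t)+44*np.sin(t))+np.array([0,0,220*np.sin(t)+44*np.cos(t)])
print(env.landmark_of("hatch_grip","scene")[:2])
for a in(.65,.7,.75,.8,.85): print(a,proj(c,X(a)),proj(t,X(a)))
for n,k in(("top",t),("scene",c)): 
    print(n,[(r["p"],at_z(k,r["xy"],10)) for r in env.landmark_of("latch",n)])
save("s3",c["img"][100:340,200:520].repeat(2,0).repeat(2,1))
E
```

```text
16.0 [565.07343384  53.81055102 289.12095419] bar [571.04726915  54.4689287  304.59479762]
theta 0.7500995118671461 radius 226.11425343971482 (224.4) [-5.59399048  0.3595639  10.82993693] 0.14352570207012824 59.87679362297058
[{'xy': [357.7, 172.6], 'p': 0.61}]
0.65 [351.90545331 170.79924022] [297.02880491 241.01355396]
0.7 [356.08585163 170.59465293] [296.09857493 235.81429112]
0.75 [360.50417908 170.6682539 ] [295.15043373 230.40332116]
0.8 [365.15329017 171.02985536] [294.18795999 224.79916292]
0.85 [370.02433381 171.68836941] [293.2149208  219.02201011]
top [(0.89, array([ 487.86649891, -165.60129929,   10.        ])), (0.57, array([ 793.5180367 , -235.47207465,   10.        ])), (0.55, array([446.81970551, 355.67128455,  10.        ])), (0.54, array([ 602.09996641, -201.32384677,   10.        ])), (0.39, array([792.50596821,   4.86363404,  10.        ]))]
scene [(0.97, array([ 494.27281918, -185.64653668,   10.        ])), (0.94, array([ 797.6102869 , -241.18009367,   10.        ])), (0.88, array([ 592.07900137, -196.29021191,   10.        ])), (0.44, array([421.57633371, 360.5068283 ,  10.        ]))]
```

View pics/s3.png

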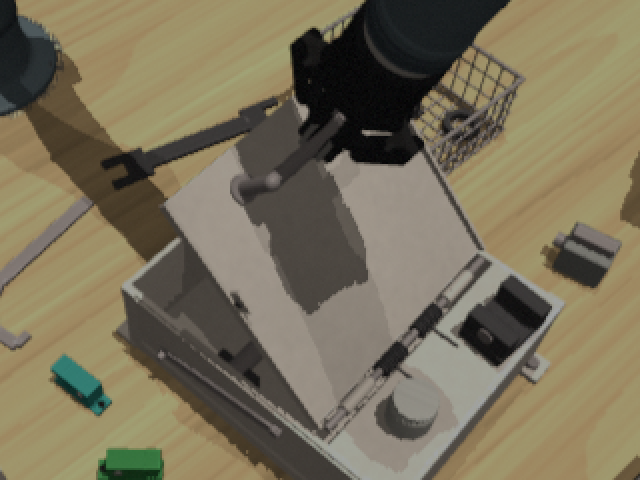

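```bash
python3 -c "
from cell import env
print(env.finish_job())"
```

```text
the job is handed in; nothing more can be done
None
```

The worn latch is in the wire basket. I raised the hatch to about 0.97–1.0 rad and eased it back to about 0.74 rad, still gripped, and the job is handed in (no score came back).

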